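# Fold the digital angle finder and put it in its case

## Robot

A 7-joint arm with a two-finger parallel gripper is mounted at the origin on the work surface. World frame = base frame: x ahead of the robot, y to its left, z up, the work surface at z = 0. Lengths are in m, angles in rad, forces in N, time in s.
With the tool pointing down it reaches from about 0.425 to 0.875 m from the base axis. Payload 8.4 kg.
Tool frame: the origin (TCP) lies midway between the tips of the shut fingers; the grasp point (between the pads) lies 19 mm behind it (manip.hold_point_z is the distance from the TCP to the grasp point, in m); z points along the fingers, y is the line along which they close (so a half turn about z gives the same grasp; the last joint's range is limited). The gripper opens to 87 mm and grips with 3 to 60 N. Pads are 19 mm wide; open, the fingers measure 117 mm over their backs; the gripper's body (75 mm by 190 mm) begins 51 mm behind the grasp point.
Start: joints at [-1.358, 0.333, 0.04, 1.465, -0.013, 1.343, -0.059], TCP at [0.199, 0.619, 0.223] pointing down, gripper open.
Joint ranges: [-2.58, 2.58], [-0.38, 2.09], [-1.3, 1.39], [0.25, 2.4], [-1.5, 4.64], [0.08, 2.09], [-2.65, 2.65]. Speed limits (rad/s): [2.22, 2.22, 2.79, 2.79, 3.14, 3.14, 3.14].

## Interface

Orientations are given as a 3x3 rotation matrix whose columns are the frame's x, y, z axes.
In Python, from cell import get_state, viewer, manip gives the robot as it stands. The module is installed in compiled form; this text tells all that it offers.
- The arm moves only by the tool play_rows, never from a script. Its arguments are lists of equal length, an entry for each row: "slide": the shift along the tool's x, y, z in m, a list of three; "roll": the turn about the tool's z in degrees; "gripper": the closure in counts, from 0 (fully open) to 255 (shut). A call has 1 to 10 rows; each row shifts and turns the commanded pose from where the row before left it, along the tool's axes as they then stand; what a row does not reach is not made up. A row lasts 1/10 s, in which the tool goes at most 50 mm and 8.59 degrees, less where a joint would pass 70% of its speed; a pose out of reach is approached as far as the arm can. A call is refused whole if a number of a shift passes 0.05 or a number of a turn 8.59, either way. A call with a gripper value outside its range is refused whole. The fingers move at their own pace and stop on an object; "squeeze" is the grip in N (left out, the last holds). Time passes only in rows, so rows that do not move let the fingers close. It gives the time, the measured TCP pose, the force, the opening and the grip force at its end, in the units of the state.
- get_state(): the state, without advancing time (a new reading comes with each control period).
- viewer.read_camera(name): name is "side" or "top"; returns the picture (420x560x3 uint8, red, green, blue); there is no depth.
- viewer.camera_model(name): a dict with "fovy" (degrees; the focal length in pixels is half the picture's height over the tangent of half this angle, whatever the lens; pixels are square), "cx", "cy" (the principal point, pixels), "k1" (the pictures are not rectified: a ray, as slopes to the right and down, at radius r is drawn at 1 + k1 r^2 times it, then the intrinsics apply), "rvec" (rotation vector, rad) and "tvec" (3), from world to camera coordinates, as OpenCV has them. Camera axes: x right, y down, z forward; pixel columns grow to the right and rows downward; lengths in m; the calibration is good to about 2 mm. A picture is of the moment at which its call begins. camera_model takes no time and is no camera call.
- manip.finish_job(): hands the job in; it is judged then, once.
The state is a dict: "time_s": time; "qpos": joint angles; "joint_vel": joint speeds; "joint_torque": joint torques, N m; "eef_pos": TCP position; "tcp_rot": TCP orientation; "ft_force": force on the tool from outside, world axes, zero at the start; "ft_torque": the same for the moment, N m; "gripper_width": opening from 0.0 (shut) to 1.0 (fully open); "grip_force": force on a finger pad.
Only numpy, scipy, OpenCV 4.12 (cv2) and the standard library are available. Lean on these libraries where they do the work, as an engineer would, in place of code of your own. Each camera call takes 0.05 s, during which the arm holds its last target. There are 200 camera calls.

## Task

Put the digital angle finder (round black head, two open steel arms) away in its orange case. Fold its arms fully shut on the bench first, since it will not fit otherwise, then lay it flat in the long slot of the case, either way round, and let go.

Things in the scene. Friction and masses are not known exactly. Their poses are not given: they have to be found in the camera images.
- angle_finder: Angle finder flat on the bench, 0.26 kg: round black head (40 mm across, 23 high, green screen, red button) and two steel arms, each 11 mm wide, 14 thick, reaching 150 mm from the pivot. Origin: pivot axis (head centre), underside; z up. The arm rigid with the head runs along +x (centre line y = -6.5 mm); the moving arm is on the +y side. The sliding vernier caliper nearby is another tool.
- moving_arm (a joint): Opening of the moving arm, rad: 0 shut, growing as it swings to +y; starts 0.38 to 0.5. Light friction joint (0.03 N m), stays where left. The open V points along +x turned by half this value towards +y; squeezed from both outer sides 65 mm from the pivot (at most 60 mm wide there) it folds, and either arm may move.
- finder_mid (a point): Point of the angle finder 65 mm from the pivot along its +x, on the underside, with the same axes: the middle of the folded tool, which is 170 mm long (x from -20 to 150 mm of the pivot), its arms parallel, 2 mm apart, 24 mm wide together.
- case_floor (a point): Centre of the slot floor of the orange case with dark insert, fixed to the bench; 4 mm above the bench, z up. Case 230 mm along x, 116 along y, 22 high, open on top. The slot runs along x: 200 mm long, 62 wide, 18 deep. Over the middle 80 mm (x -40 to 40) both side walls are missing right out through the long sides, so fingers can reach the floor beside the tool.
Not all that is in view belongs to the job. Leave any turquoise look-alike of the angle_finder alone.

How it is judged:
On the way:
1. the angle finder is folded shut (arm joint below 0.17 rad) while still away from the case (its middle more than 100 mm from the slot's centre) (value of joint moving_arm below 0.17 rad and horizontal distance between finder_mid and case_floor above 0.1 m), for 0.2 s.
At the end, for the whole second after the job is handed in: The angle finder is folded (arm joint below 0.17 rad) and lies at rest, head screen up, flat (within 0.1 rad) on the slot floor (its middle within 6 mm of the floor's height, 30 mm of the slot's centre lengthwise and 25 mm sideways), along the slot within 0.3 rad either way round (value of joint moving_arm below 0.17 rad and x of finder_mid in the frame of case_floor between -0.03 and 0.03 m and y of finder_mid in the frame of case_floor between -0.025 and 0.025 m and z of finder_mid in the frame of case_floor between -0.003 and 0.006 m and angle between the x axis of finder_mid and the x axis of case_floor, either way round below 0.3 rad and angle between finder_mid's own z axis and vertical below 0.1 rad and linear speed of angle_finder below 0.03 m/s); the robot touches nothing.
It also fails if it takes over 34 s, if anything falls off the work surface, if the arm or the gripper's body presses on something with over 40 N, if the wrist force passes 120 N, or if a joint passes its speed limit or range.

## Working session

There is one attempt and no reset: what is moved stays moved. The work goes in short steps, Python scripts to look and compute and a tool call to move; the robot and the scene stay as the last step left them, time stands still between calls to the robot, and variables do not carry over. Pictures are saved under pics/ and viewed, at most 10 in all, crops included, and the job is handed in when it is done.

Besides the shell and the picture viewer there is one more tool, called after "Emit:" by a JSON object that holds its "name" and its "arguments", one argument or row to a line. play_rows: Moves the arm, as the interface text tells. Its arguments: {"type":"object","properties":{"slide":{"type":"array"},"roll":{"type":"array"},"gripper":{"type":"array"},"squeeze":{"type":"number"}},"required":["slide","roll","gripper"]}

```bash
mkdir -p pics; cat > h.py <<'E'
import numpy as np, cv2
from cell import get_state, viewer, manip
def cam(n):
    m=viewer.camera_model(n); f=210/np.tan(np.radians(m["fovy"])/2)
    R,_=cv2.Rodrigues(np.array(m["rvec"],float)); t=np.array(m["tvec"],float).ravel()
    return m,f,R,t
def ray(n,px):
    m,f,R,t=cam(n); p=np.atleast_2d(np.array(px,float))
    K=np.array([[f,0,m["cx"]],[0,f,m["cy"]],[0,0,1]])
    u=cv2.undistortPoints(p[:,None],K,np.array([m["k1"],0,0,0.]))[:,0]
    d=np.c_[u,np.ones(len(u))]@R
    return -R.T@t,d
def onz(n,px,z):
    o,d=ray(n,px); return o+d*((z-o[2])/d[:,2:3])
def proj(n,P):
    m,f,R,t=cam(n); K=np.array([[f,0,m["cx"]],[0,f,m["cy"]],[0,0,1]])
    return cv2.projectPoints(np.atleast_2d(np.array(P,float)),R,t,K,np.array([m["k1"],0,0,0.]))[0][:,0]
def shot(n,name=None):
    im=np.array(viewer.read_camera(n))
    if name: cv2.imwrite("pics/"+name,im[:,:,::-1])
    return im
E
python3 - <<'E'
from h import *
a=shot("top","t0.png");b=shot("side","s0.png")
for n in("top","side"): print(n,ray(n,[280,210]))
s=get_state();print(s["eef_pos"],s["tcp_rot"],s["time_s"])
E
```

```text
top (array([0.32924192, 0.14295342, 0.97930035]), array([[ 0.15000721, -0.00815255, -0.98872976]]))
side (array([-0.10446758, -0.66472089,  0.66940059]), array([[ 0.49242866,  0.69471041, -0.52436906]]))
[0.19929884 0.61825141 0.22173909] [[-9.51790524e-01  3.06748599e-01 -3.09811625e-04]
 [ 3.06748721e-01  9.51789455e-01 -1.43396632e-03]
 [-1.44991723e-04 -1.45986988e-03 -9.99998924e-01]] 0.1
```

View pics/t0.png

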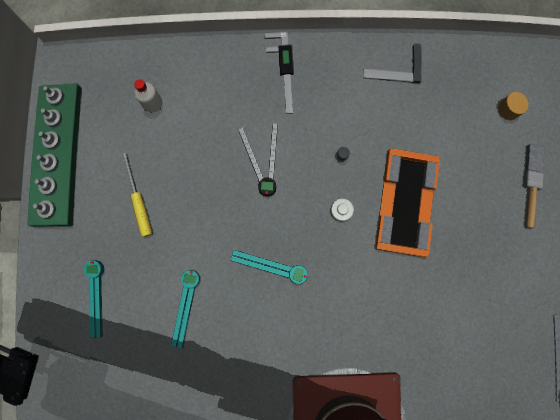

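View pics/s0.png

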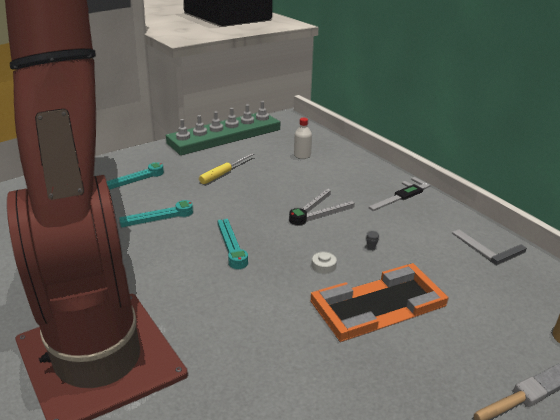

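Top view: the finder's black head is at (267,186), with open steel arms to (241,129) and (275,124). The case is at about (408,203).
Candidates: (267,186) black head with a steel V; (286,60) caliper; turquoise look-alikes at (93,268), (190,280) and (298,275). Only (267,186) fits the description. I'll confirm it in a crop and measure.

```bash
python3 - <<'E'
from h import *
a=cv2.imread("pics/t0.png")
c=a[110:210,210:310]; cv2.imwrite("pics/c0.png",cv2.resize(c,(600,600),interpolation=cv2.INTER_CUBIC))
g=cv2.cvtColor(a,cv2.COLOR_BGR2GRAY)
def roi(m,x0,x1,y0,y1):
    r=np.zeros_like(m); r[y0:y1,x0:x1]=m[y0:y1,x0:x1]; return r
def big(m,k=1):
    cs=sorted(cv2.findContours(m.astype(np.uint8),0,1)[0],key=cv2.contourArea)[::-1]; return cs[:k]
h=big(roi(g<55,250,285,170,200))[0]; (hc,r)=cv2.minEnclosingCircle(h); print("head",hc,r,onz("top",hc,.02))
m=roi(g>130,230,285,115,176)
for k in big(m,2):
    mk=np.zeros_like(g); cv2.drawContours(mk,[k],-1,255,-1); ys,xs=np.nonzero(mk)
    P=onz("top",np.c_[xs,ys],.014)[:,:2]
    vx,vy,x,y=cv2.fitLine(P.astype(np.float32),2,0,.01,.01).ravel()
    print("arm",len(xs),(x,y),np.degrees(np.arctan2(vy,vx)),cv2.minAreaRect(P.astype(np.float32)))
hsv=cv2.cvtColor(a,cv2.COLOR_BGR2HSV)
m=roi(((hsv[...,0]<14)&(hsv[...,1]>180)&(hsv[...,2]>100)).astype(np.uint8),370,450,140,265)
ys,xs=np.nonzero(m);P=onz("top",np.c_[xs,ys],.022)[:,:2].astype(np.float32)
print("case",cv2.minAreaRect(P))
k=big(roi((g<35).astype(np.uint8),370,450,140,265))[0][:,0]
P=onz("top",k,.004)[:,:2].astype(np.float32);print("floor",cv2.minAreaRect(P))
E
```

```text
head (266.8333435058594, 186.5) 9.571468353271484 [[0.52793281 0.16296185 0.02      ]]
arm 211 (np.float32(0.6101264), np.float32(0.20006463)) 20.670626 ((0.6110121011734009, 0.2004021555185318), (0.12100058048963547, 0.0095624178647995), 20.77593231201172)
arm 213 (np.float32(0.6149002), np.float32(0.14834403)) -5.4350495 ((0.6158306002616882, 0.14829541742801666), (0.009324274025857449, 0.12234065681695938), 84.58726501464844)
case ((0.48737192153930664, -0.14882321655750275), (0.11833011358976364, 0.22982169687747955), 79.26112365722656)
floor ((0.49165019392967224, -0.15471233427524567), (0.06536432355642319, 0.20160934329032898), 78.70521545410156)
```

View pics/c0.png

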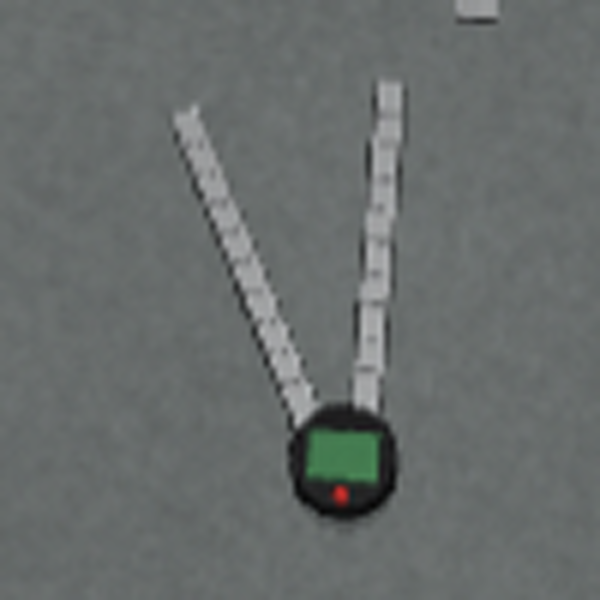

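The crop confirms it: black head with green screen and red button, and an open steel V. Bisector is about 7.6°, opening about 0.456 rad. Moving over it now.

Emit:
{"name": "play_rows", "arguments": {
  "slide": [
    [-0.0256, -0.0152, 0],
    [-0.0256, -0.0152, 0],
    [-0.0256, -0.0152, 0],
    [-0.0256, -0.0152, 0],
    [-0.0256, -0.0152, 0],
    [-0.0256, -0.0152, 0],
    [-0.0256, -0.0152, 0],
    [-0.0256, -0.0152, 0],
    [-0.0256, -0.0152, 0],
    [-0.0256, -0.0152, 0]
  ],
  "roll": [0, 0, 0, 0, 0, 0, 0, 0, 0, 0],
  "gripper": [0, 0, 0, 0, 0, 0, 0, 0, 0, 0],
  "squeeze": 20
}}

```text
time_s: 1.1
eef_pos: [0.397, 0.3942, 0.2222]
tcp_rot: [[-0.952, 0.307, -0.0], [0.307, 0.952, -0.0], [0.0, -0.001, -1.0]]
ft_force: [0.2, -0.5, -0.4]
gripper_width: 1.001
grip_force: 0.0
```

Emit:
{"name": "play_rows", "arguments": {
  "slide": [
    [-0.0256, -0.0152, 0],
    [-0.0256, -0.0152, 0],
    [-0.0256, -0.0152, 0],
    [-0.0256, -0.0152, 0],
    [-0.0256, -0.0152, 0],
    [-0.0256, -0.0152, 0],
    [-0.0256, -0.0152, 0],
    [-0.0256, -0.0152, 0],
    [-0.0256, -0.0152, 0],
    [-0.0256, -0.0152, 0]
  ],
  "roll": [0, 0, 0, 0, 0, 0, 0, 0, 0, 0],
  "gripper": [0, 0, 0, 0, 0, 0, 0, 0, 0, 0]
}}

```text
time_s: 2.1
eef_pos: [0.5939, 0.1712, 0.2222]
tcp_rot: [[-0.952, 0.307, -0.001], [0.307, 0.952, -0.0], [0.001, -0.0, -1.0]]
ft_force: [0.4, 0.1, 0.6]
gripper_width: 1.0
grip_force: 0.0
```

Emit:
{"name": "play_rows", "arguments": {
  "slide": [
    [0, 0, 0],
    [0, 0, 0],
    [0, 0, 0],
    [0, 0, 0],
    [0, 0, 0.03],
    [0, 0, 0.03],
    [0, 0, 0.03],
    [0, 0, 0.03],
    [0, 0, 0]
  ],
  "roll": [-6.4, -6.4, -6.4, -6.3, 0, 0, 0, 0, 0],
  "gripper": [0, 0, 0, 0, 0, 0, 0, 0, 0]
}}

```text
time_s: 3.0
eef_pos: [0.5904, 0.1713, 0.0981]
tcp_rot: [[-0.991, -0.133, -0.007], [-0.133, 0.991, -0.003], [0.007, -0.002, -1.0]]
ft_force: [0.5, -0.7, -0.5]
gripper_width: 1.003
grip_force: 0.0
```

```bash
python3 - <<'E'
from h import *
a=shot("top");b=shot("side")
ca=cv2.resize(a[90:240,190:340],(540,540)); cb=cv2.resize(b[130:280,230:380],(540,540))
cv2.imwrite("pics/c1.png",cv2.resize(np.hstack([ca,cb])[:,:,::-1],(800,400)))
s=get_state();print(s["eef_pos"],s["tcp_rot"],s["time_s"],s["gripper_width"],s["ft_force"])
R=s["tcp_rot"]
print(np.degrees(np.arctan2(R[1][1],R[0][1])), (np.array([.592,.1716,0])-s["eef_pos"])@R)
E
```

```text
[0.59327747 0.17206726 0.10276602] [[-9.91151218e-01 -1.32734162e-01 -9.51104462e-04]
 [-1.32733628e-01  9.91151562e-01 -6.04434182e-04]
 [ 1.02291774e-03 -4.72842130e-04 -9.99999365e-01]] 3.1 0.9967763337660254 [-0.36354423  0.30892967  0.77017144]
97.62761864759588 [ 0.00122306 -0.00024497  0.10276745]
```

View pics/c1.png

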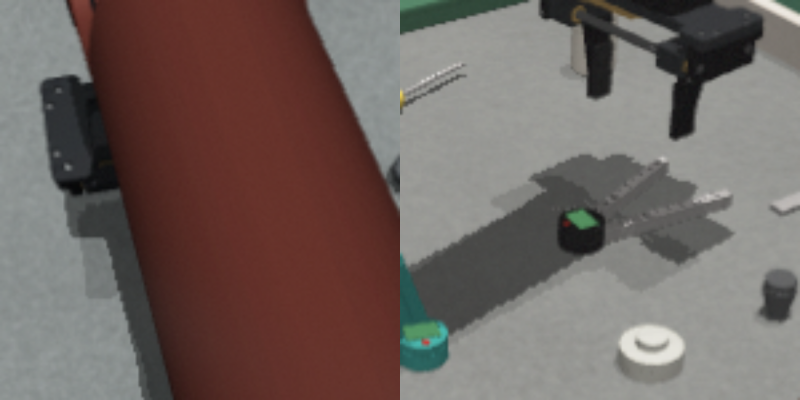

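The arm now hides the top view. The side view shows the fingers straddling the V (head at about (580,230) in the crop). Descending, then closing gently.

Emit:
{"name": "play_rows", "arguments": {
  "slide": [
    [0, 0, 0.03],
    [0, 0, 0.03],
    [0, 0, 0.02],
    [0, 0, 0.012],
    [0, 0, 0.006],
    [0, 0, 0],
    [0, 0, 0]
  ],
  "roll": [0, 0, 0, 0, 0, 0, 0],
  "gripper": [0, 0, 0, 0, 0, 0, 0]
}}

```text
time_s: 3.8
eef_pos: [0.5944, 0.1725, 0.0059]
tcp_rot: [[-0.991, -0.133, 0.002], [-0.133, 0.991, 0.001], [-0.002, 0.0, -1.0]]
ft_force: [-0.2, -0.3, 0.6]
gripper_width: 1.0
grip_force: 0.0
```

Emit:
{"name": "play_rows", "arguments": {
  "slide": [
    [0, 0, 0],
    [0, 0, 0],
    [0, 0, 0],
    [0, 0, 0],
    [0, 0, 0],
    [0, 0, 0],
    [0, 0, 0],
    [0, 0, 0],
    [0, 0, 0],
    [0, 0, 0]
  ],
  "roll": [0, 0, 0, 0, 0, 0, 0, 0, 0, 0],
  "gripper": [40, 60, 80, 100, 115, 130, 145, 160, 175, 190],
  "squeeze": 15
}}

```text
time_s: 4.8
eef_pos: [0.5935, 0.1722, 0.0046]
tcp_rot: [[-0.991, -0.133, 0.0], [-0.133, 0.991, -0.0], [-0.0, -0.0, -1.0]]
ft_force: [0.6, -0.4, 2.6]
gripper_width: 0.304
grip_force: 1.4
```

Emit:
{"name": "play_rows", "arguments": {
  "slide": [
    [0, 0, 0],
    [0, 0, 0],
    [0, 0, 0],
    [0, 0, 0],
    [0, 0, 0],
    [0, 0, 0],
    [0, 0, 0],
    [0, 0, 0]
  ],
  "roll": [0, 0, 0, 0, 0, 0, 0, 0],
  "gripper": [200, 220, 240, 255, 255, 255, 255, 255],
  "squeeze": 40
}}

```text
time_s: 5.6
eef_pos: [0.5935, 0.1723, 0.0046]
tcp_rot: [[-0.991, -0.133, 0.0], [-0.133, 0.991, 0.0], [-0.0, 0.0, -1.0]]
ft_force: [-0.0, -0.1, 2.8]
gripper_width: 0.266
grip_force: 40.0
```

```bash
python3 - <<'E'
from h import *
b=shot("side")
cv2.imwrite("pics/c2.png",cv2.resize(b[130:280,230:380],(560,560))[:,:,::-1])
s=get_state();print(s["eef_pos"],s["time_s"],s["gripper_width"]*87,s["grip_force"],s["ft_force"])
E
```

```text
[0.59349005 0.17225496 0.00460856] 5.65 22.84873171055385 39.98204290866852 [ 0.15643618 -0.75945985  2.5375494 ]
```

View pics/c2.png

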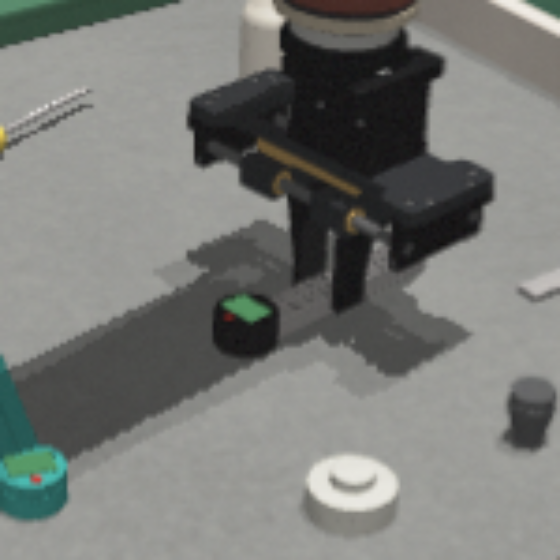

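Folded: the opening is 23 mm at the pads and the arms lie side by side. Lifting with a firm grip.

Emit:
{"name": "play_rows", "arguments": {
  "slide": [
    [0, 0, 0],
    [0, 0, -0.01],
    [0, 0, -0.02],
    [0, 0, -0.025],
    [0, 0, -0.025],
    [0, 0, -0.02],
    [0, 0, 0],
    [0, 0, 0],
    [0, 0, 0],
    [0, 0, 0]
  ],
  "roll": [0, 0, 0, 0, 0, 0, 5, 7, 6.3, 0],
  "gripper": [255, 255, 255, 255, 255, 255, 255, 255, 255, 255],
  "squeeze": 60
}}

```text
time_s: 6.65
eef_pos: [0.5929, 0.1723, 0.1045]
tcp_rot: [[-0.982, 0.187, -0.001], [0.187, 0.982, -0.0], [0.001, -0.001, -1.0]]
ft_force: [0.0, -0.7, -2.5]
gripper_width: 0.258
grip_force: 60.0
```

```bash
python3 - <<'E'
from h import *
b=shot("side")
cv2.imwrite("pics/c3.png",cv2.resize(b[80:260,230:410],(560,560))[:,:,::-1])
s=get_state();R=np.array(s["tcp_rot"]);p=s["eef_pos"];print(p,np.degrees(np.arctan2(R[1,1],R[0,1])),s["time_s"],s["gripper_width"]*87,s["ft_torque"])
print((np.array([.4885,-.150,0])-p)@R)
# expected head top-centre pixel if held level, pivot 65 mm back along -x_finder
f=-R[:,0]
for dz in(-.02,0,.02): print(dz,proj("side",[p-.065*f+np.array([0,0,.0185+dz])])[0])
hsv=cv2.cvtColor(b,cv2.COLOR_RGB2HSV)
m=((hsv[...,0]>50)&(hsv[...,0]<75)&(hsv[...,1]>80)).astype(np.uint8)
for c in cv2.findContours(m,0,1)[0]:
    (u,v),_=cv2.minEnclosingCircle(c)
    if cv2.contourArea(c)>15 and 230<u<410 and 80<v<260: print("green",u,v,cv2.contourArea(c))
E
```

```text
[0.59293535 0.17223847 0.10448118] 79.48247915890525 6.7 22.200622677569704 [ 0.0245132  -0.06462175 -0.03297015]
[ 0.04378378 -0.3358296   0.10470027]
-0.02 [292.58108304 177.11721367]
0 [292.8707024  169.03370153]
0.02 [293.16439654 160.81789567]
green 237.5 254.0 47.5
green 291.5 169.0 45.0
```

View pics/c3.png

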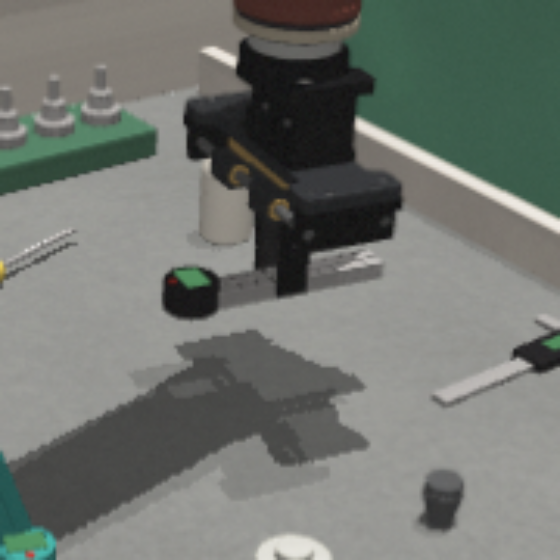

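The tool hangs level and folded: screen at (291.5,169) against (292.9,169) expected. Carrying it over the case.

Emit:
{"name": "play_rows", "arguments": {
  "slide": [
    [0.0015, -0.0112, 0],
    [0.0029, -0.0224, 0],
    [0.0029, -0.0224, 0],
    [0.0029, -0.0224, 0],
    [0.0029, -0.0224, 0],
    [0.0029, -0.0224, 0],
    [0.0029, -0.0224, 0],
    [0.0029, -0.0224, 0],
    [0.0029, -0.0224, 0],
    [0.0029, -0.0224, 0]
  ],
  "roll": [0, 0, 0, 0, 0, 0, 0, 0, 0, 0],
  "gripper": [255, 255, 255, 255, 255, 255, 255, 255, 255, 255]
}}

```text
time_s: 7.7
eef_pos: [0.5259, -0.0339, 0.1047]
tcp_rot: [[-0.983, 0.185, 0.0], [0.185, 0.983, 0.0], [-0.0, 0.0, -1.0]]
ft_force: [-0.5, -0.4, -2.1]
gripper_width: 0.26
grip_force: 60.0
```

Emit:
{"name": "play_rows", "arguments": {
  "slide": [
    [0.0029, -0.0224, 0],
    [0.0029, -0.0224, 0],
    [0.0029, -0.0224, 0],
    [0.0029, -0.0224, 0],
    [0.0029, -0.0224, 0],
    [0.0015, -0.0112, 0],
    [0, 0, 0],
    [0, 0, 0.02],
    [0, 0, 0.02],
    [0, 0, 0]
  ],
  "roll": [0, 0, 0, 0, 0, 0, 0, 0, 0, 0],
  "gripper": [255, 255, 255, 255, 255, 255, 255, 255, 255, 255]
}}

```text
time_s: 8.7
eef_pos: [0.4869, -0.1484, 0.0625]
tcp_rot: [[-0.983, 0.184, -0.004], [0.184, 0.983, 0.001], [0.004, -0.0, -1.0]]
ft_force: [-1.3, -0.0, -2.7]
gripper_width: 0.26
grip_force: 60.0
```

```bash
python3 - <<'E'
from h import *
b=shot("side")
s=get_state();R=np.array(s["tcp_rot"]);p=s["eef_pos"];print(p,np.degrees(np.arctan2(R[1,1],R[0,1])),s["time_s"])
o=b.copy()
c=np.array([.4885,-.150]);th=np.radians(-10.7);ex=np.array([np.cos(th),np.sin(th)]);ey=np.array([-ex[1],ex[0]])
for (l,w,z,col) in((.23,.116,.022,(255,0,255)),(.2,.062,.022,(0,255,255)),(.08,.116,.004,(255,255,0))):
    P=[[*(c+i*l/2*ex+j*w/2*ey),z] for i,j in((1,1),(1,-1),(-1,-1),(-1,1))]
    q=((proj("side",P)-[290,170])*3.2).astype(int)
    if l==.23: big=cv2.resize(o[170:350,290:470],None,fx=3.2,fy=3.2)
    cv2.polylines(big,[q],True,col,1)
cv2.imwrite("pics/c4.png",big[:,:,::-1]); print((np.array([*c,0])-p)@R)
E
```

```text
[ 0.48769402 -0.14883349  0.06380948] 79.40717837696013 8.75
[-0.00116758 -0.00098766  0.0638069 ]
```

View pics/c4.png

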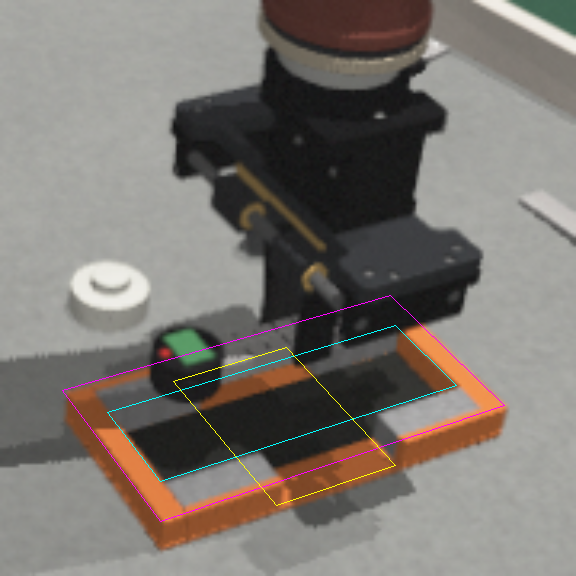

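The drawn outlines match the case and the tool is above the slot. Lowering it to the floor (TCP about 0.009).

Emit:
{"name": "play_rows", "arguments": {
  "slide": [
    [-0.001, -0.001, 0.012],
    [0, 0, 0.015],
    [0, 0, 0.012],
    [0, 0, 0.008],
    [0, 0, 0.005],
    [0, 0, 0.0025],
    [0, 0, 0],
    [0, 0, 0]
  ],
  "roll": [0, 0, 0, 0, 0, 0, 0, 0],
  "gripper": [255, 255, 255, 255, 255, 255, 255, 255]
}}

```text
time_s: 9.55
eef_pos: [0.4895, -0.1512, 0.0104]
tcp_rot: [[-0.983, 0.185, 0.001], [0.185, 0.983, -0.0], [-0.001, 0.0, -1.0]]
ft_force: [-0.2, 0.0, -2.2]
gripper_width: 0.258
grip_force: 60.0
```

Emit:
{"name": "play_rows", "arguments": {
  "slide": [
    [0, 0, 0.001],
    [0, 0, 0.0005],
    [0, 0, 0],
    [0, 0, 0]
  ],
  "roll": [0, 0, 0, 0],
  "gripper": [255, 255, 255, 255]
}}

```text
time_s: 9.95
eef_pos: [0.4894, -0.1511, 0.0087]
tcp_rot: [[-0.983, 0.185, 0.0], [0.185, 0.983, -0.0], [-0.0, 0.0, -1.0]]
ft_force: [0.2, 0.1, -1.3]
gripper_width: 0.261
grip_force: 60.0
```

The floor is taking up weight, so I'm releasing. Then lift and swing clear for a top view.

Emit:
{"name": "play_rows", "arguments": {
  "slide": [
    [0, 0, 0],
    [0, 0, 0],
    [0, 0, 0],
    [0, 0, 0],
    [0, 0, 0],
    [0, 0, 0],
    [0, 0, -0.005],
    [0, 0, -0.015],
    [0, 0, -0.03],
    [0, 0, -0.04]
  ],
  "roll": [0, 0, 0, 0, 0, 0, 0, 0, 0, 0],
  "gripper": [165, 150, 130, 110, 90, 90, 90, 90, 90, 90]
}}

```text
time_s: 10.95
eef_pos: [0.4879, -0.151, 0.0986]
tcp_rot: [[-0.983, 0.185, -0.003], [0.185, 0.983, -0.0], [0.003, -0.001, -1.0]]
ft_force: [1.0, 0.1, -0.3]
gripper_width: 0.644
grip_force: 0.0
```

Emit:
{"name": "play_rows", "arguments": {
  "slide": [
    [0, 0, -0.04],
    [0, 0, -0.03],
    [0, 0.03, 0],
    [0, 0.03, 0],
    [0, 0.03, 0],
    [0, 0.03, 0],
    [0, 0.03, 0],
    [0, 0.03, 0],
    [0, 0.03, 0],
    [0, 0.03, 0]
  ],
  "roll": [0, 0, 0, 0, 0, 0, 0, 0, 0, 0],
  "gripper": [90, 90, 90, 90, 90, 90, 90, 90, 90, 90]
}}

```text
time_s: 11.95
eef_pos: [0.5337, 0.0858, 0.169]
tcp_rot: [[-0.983, 0.185, 0.0], [0.185, 0.983, 0.0], [-0.0, 0.0, -1.0]]
ft_force: [0.9, -0.5, -0.3]
gripper_width: 0.648
grip_force: 0.0
```

```bash
python3 - <<'E'
from h import *
a=shot("top");b=shot("side")
A=cv2.resize(a[135:270,340:475],(400,400));B=cv2.resize(b[240:360,290:470],(400,267));B=cv2.copyMakeBorder(B,0,133,0,0,0)
cv2.imwrite("pics/c5.png",np.hstack([A,B])[:,:,::-1]);s=get_state();print(s["eef_pos"],s["time_s"],s["ft_force"])
E
```

```text
[0.53370517 0.08953537 0.16866911] 12.05 [0.48550289 0.3995706  0.54902287]
```

View pics/c5.png

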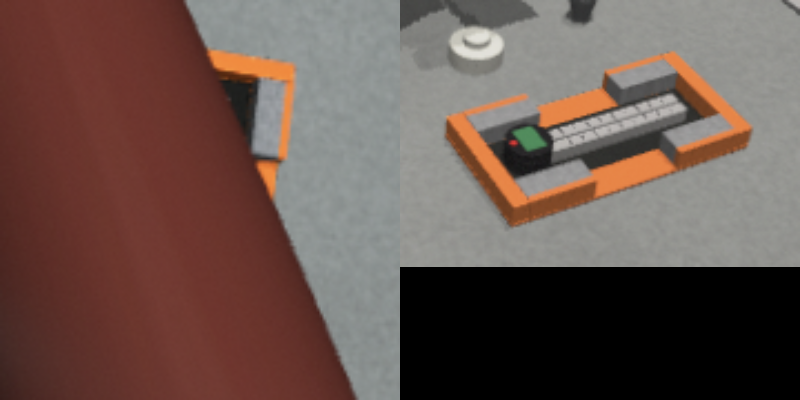

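The side view shows the finder folded, flat and screen up in the slot: head at about (530,145) in the crop, arms clear of the walls, centred. The arm is stationary and touching nothing, so I'm handing in.

```bash
python3 -c "
from h import *
print(manip.finish_job())"
```

```text
the job is handed in; nothing more can be done
None
```

I folded the angle finder shut on the bench, laid it flat and screen up in the orange case's slot, let go, and handed the job in at about 12 s; the hand-in returned no verdict, but the last side view shows it folded and centred.

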